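# Make up two microscope-slide preparation kits

### The job

Make up the two preparation kits on the lab bench. In the three-bay tray put the slide box in the long bay, the dropper bottle in the middle bay and one sample pot in the end bay; in the two-bay tray put the wide jar in the larger bay and the other sample pot in the smaller one. Stand everything upright on the tray floor, setting it down rather than dropping it, and leave the beaker, the timer and the white dish where they are.

Things in the scene. Friction and masses are not known exactly. Their poses are not given: they have to be found in the camera images.
- jar: Wide reagent jar: amber glass cylinder 50 mm in diameter up to 50 mm high, then a black cap 44 mm in diameter from 54 mm to the top at 70 mm; about 180 g. Loose, upright. Origin: centre of its underside; z up along its axis.
- dropper: Dropper bottle: amber glass cylinder 30 mm in diameter up to 50 mm high, then a shoulder, a 20 mm black collar and a narrow black rubber bulb ending at 82 mm; rigid, about 70 g; grip it by the glass body. Loose, upright. Origin: centre of its underside; z up along its axis.
- slide_box: Slide box: closed white plastic box 85 mm long (its x), 36 mm wide (its y), 45 mm high (its z), with a grey seam round it at 33 mm and a paper patch on top; one solid piece (the lid does not open), about 90 g. Loose, lying on its base. Origin: centre of its underside.
- pot_1: Sample pot: white plastic cylinder 34 mm in diameter, 58 mm tall including its flush white screw cap with a thin grey line below it (the top 14 mm), about 60 g; straight-sided, grip it anywhere. Loose, upright. Origin: centre of its underside; z up along its axis. Identical to the other pot and interchangeable with it.
- pot_2: Sample pot: white plastic cylinder 34 mm in diameter, 58 mm tall including its flush white screw cap with a thin grey line below it (the top 14 mm), about 60 g; straight-sided, grip it anywhere. Loose, upright. Origin: centre of its underside; z up along its axis. Identical to the other pot and interchangeable with it.
- long_tray: Three-bay white plastic tray 246 (x) x 72 (y) mm, fixed. Walls and cross walls 4 mm thick, 18 mm high above the bench; floor 4 mm thick. Bays in a row along x, each 64 mm wide, centred at y = 0: long bay 110 mm long, centre x = -64 mm; middle bay 60 mm, x = +25; end bay 60 mm, x = +89. Origin: centre of underside, on the bench. Its x points away from the robot within 15 degrees.
- short_tray: Two-bay white plastic tray 150 (x) x 82 (y) mm, fixed. Walls and cross wall 4 mm thick, 18 mm high above the bench; floor 4 mm thick. Bays in a row along x, each 74 mm wide, centred at y = 0: larger bay 78 mm long, centre x = -32 mm; smaller bay 60 mm, x = +41. Origin: centre of underside, on the bench. Its x points away from the robot within 15 degrees.
- beaker: Bystander: empty open glass beaker, 60 mm in diameter at the rim, 65 mm tall, loose among the stock, not to be moved. Origin: centre of its underside.
- timer: Bystander: square white bench timer 62 x 62 x 22 mm with a black screen and three grey buttons on top, loose among the stock, not to be moved. Origin: centre of its underside.
- dish: Bystander: open white porcelain dish, 66 mm in diameter at the rim, 22 mm tall, loose among the stock, not to be moved. Origin: centre of its underside.
Not all that is in view belongs to the job. What is shaped like the short_tray but green or turquoise is not meant. Leave any purple look-alike of the jar alone.

How it is judged:
At the end, for the whole second after the job is handed in: Each thing is in the bay named in the goal, one pot in each tray, standing on the bay floor (within 5 mm), upright within 0.12 rad, at rest, its origin within 16.5 mm along and 17.5 mm across the tray (23.5 mm for the two-bay tray's pot) of the bay centre (x of slide_box in the frame of long_tray between -0.0805 and -0.0475 m and y of slide_box in the frame of long_tray between -0.0175 and 0.0175 m and z of slide_box in the frame of long_tray between 0 and 0.009 m and angle between each of slide_box, dropper, jar's own z axis and vertical below 0.12 rad and x of dropper in the frame of long_tray between 0.0085 and 0.0415 m and y of dropper in the frame of long_tray between -0.0175 and 0.0175 m and z of dropper in the frame of long_tray between 0 and 0.009 m and x of jar in the frame of short_tray between -0.0485 and -0.0155 m and y of jar in the frame of short_tray between -0.0175 and 0.0175 m and z of jar in the frame of short_tray between 0 and 0.009 m and (((x of pot_1 in the frame of long_tray between 0.0725 and 0.1055 m and y of pot_1 in the frame of long_tray between -0.0175 and 0.0175 m and z of pot_1 in the frame of long_tray between 0 and 0.009 m and angle between pot_1's own z axis and vertical below 0.12 rad) and (x of pot_2 in the frame of short_tray between 0.0245 and 0.0575 m and y of pot_2 in the frame of short_tray between -0.0235 and 0.0235 m and z of pot_2 in the frame of short_tray between 0 and 0.009 m and angle between pot_2's own z axis and vertical below 0.12 rad)) or ((x of pot_2 in the frame of long_tray between 0.0725 and 0.1055 m and y of pot_2 in the frame of long_tray between -0.0175 and 0.0175 m and z of pot_2 in the frame of long_tray between 0 and 0.009 m and angle between pot_2's own z axis and vertical below 0.12 rad) and (x of pot_1 in the frame of short_tray between 0.0245 and 0.0575 m and y of pot_1 in the frame of short_tray between -0.0235 and 0.0235 m and z of pot_1 in the frame of short_tray between 0 and 0.009 m and angle between pot_1's own z axis and vertical below 0.12 rad))) and linear speed of each of jar, dropper, slide_box, pot_1, pot_2 below 0.02 m/s); the robot touches nothing.
It fails at once if the beaker, timer or dish is shifted more than 30 mm (distance of any of beaker, timer, dish from where it was at the start of the episode above 0.03 m).
It fails at once if a kit item is dropped (over 0.9 m/s while no finger touches it: a fall of about 40 mm) ((linear speed of jar above 0.9 m/s and contact force between jar and the fingers below 0.05 N) or (linear speed of dropper above 0.9 m/s and contact force between dropper and the fingers below 0.05 N) or (linear speed of slide_box above 0.9 m/s and contact force between slide_box and the fingers below 0.05 N) or (linear speed of pot_1 above 0.9 m/s and contact force between pot_1 and the fingers below 0.05 N) or (linear speed of pot_2 above 0.9 m/s and contact force between pot_2 and the fingers below 0.05 N)).
It also fails if it takes over 144 s, if anything falls off the work surface, if the arm or the gripper's body presses on something with over 40 N, if the wrist force passes 120 N, or if a joint passes its speed limit or range.

### The arm

A 7-joint arm with a two-finger parallel gripper is mounted at the origin on the work surface. World frame = base frame: x ahead of the robot, y to its left, z up, the work surface at z = 0. Lengths are in m, angles in rad, forces in N, time in s.
With the tool pointing down it reaches from about 0.425 to 0.925 m from the base axis. Payload 6.8 kg.
Tool frame: the origin (TCP) lies on the centre line of the jaws, within the pads' length; the fingertips stand 14 mm ahead of it and the grasp point (between the pads) lies 5 mm behind it; z points along the fingers, y is the line along which they close (so a half turn about z gives the same grasp; the last joint's range is limited). The gripper opens to 85 mm and grips with 20 to 120 N. Pads are 22 mm wide; open, the fingers measure 114 mm over their backs; the gripper's body (76 mm by 85 mm) begins 54 mm behind the grasp point. The pads swing forward as they close: fully open they stand 13 mm farther back than shut.
Start: joints at [1.026, 0.477, 0.022, 1.555, -0.011, 1.109, -0.083], TCP at [0.286, -0.612, 0.245] pointing down, gripper open.
Joint ranges: [-2.96, 2.96], [-0.34, 2.1], [-1.41, 1.46], [0.24, 2.44], [-1.37, 4.51], [0.17, 1.92], [-2.96, 2.96]. Speed limits (rad/s): [2.39, 2.39, 3.14, 3.14, 3.14, 3.14, 3.14].

### API

Orientations are given as a unit quaternion [w, x, y, z].
In Python, from station import bot gives the robot as it stands. The module is installed in compiled form; this text tells all that it offers.
- The arm moves only by the tool drive_tool, never from a script. Its argument "commands" is a list of rows, each an object with "hand": the opening, from 0 (shut) to 1 (fully open); "translation": the shift along the world's x, y, z in mm, a list of three; "angular": the turn, a rotation vector about the world's x, y, z in rad, a list of three. In form: [{"hand": hand, "translation": [tx, ty, tz], "angular": [ax, ay, az]}, ...]. A call has 1 to 12 rows; each row is the pose to reach, as a shift and turn from the pose commanded when the call began; what a row does not reach only later rows make up. A row lasts 1/8 s, in which the tool goes at most 62.5 mm and 10.7 degrees, less where a joint would pass 70% of its speed; a pose out of reach is approached as far as the arm can. A call with a gripper value outside its range is refused whole. The fingers move at their own pace and stop on an object; "force" is the grip in N (left out, the last holds). Time passes only in rows, so rows that repeat a pose let the fingers close. It gives the time, the measured TCP pose, the force, the opening and the grip force at its end, in the units of the state.
- bot.get_obs(): the state, without advancing time (a new reading comes with each control period).
- bot.read_camera(name): name is "scene" or "top" or "wrist"; returns the picture (400x640x3 uint8, red, green, blue); there is no depth.
- bot.camera_model(name): a dict with "fx", "fy", "cx", "cy" (pixels), "view" (4x4, takes a point from world to camera coordinates). Camera axes: x right, y up, looking along -z (the intrinsics and any distortion apply to the point x, -y, -z); pixel columns grow to the right and rows downward; lengths in m; the calibration is good to about 2 mm. A picture is of the moment at which its call begins: read the wrist's pose just before it. camera_model takes no time and is no camera call; for the wrist camera it gives the pose at the moment of the call.
- bot.hand_in(): hands the job in; it is judged then, once.
Trained networks look in the newest picture that a camera, given by its name, has taken for a name from the list of things; names that differ only in an ending like _2 or _b are one class to them, and where a whole thing is asked for, a point or a joint stands for the part that bears it (a point fixed in the world has none). Each returns a list of dicts, best first, with "score" (0 to 1); they miss things now and then, are a little off and sometimes report something else, mostly with a low value. They report only what shows in the picture. A call takes as long as a camera call. They do not tell look-alikes from the thing itself.
- bot.find_in(camera, query): "position" ([column, row] in pixels, amid what is visible of it).
- bot.outline_of(camera, query): "pixels" (400x640 bool, what is visible of it) and "position" ([column, row] in pixels, amid what is visible of it).
The state is a dict: "t": time; "q": joint angles; "joint_vel": joint speeds; "joint_torque": joint torques, N m; "eef_pos": TCP position; "tool_rot": TCP orientation; "contact_force": force on the tool from outside, world axes, zero at the start; "torque": the same for the moment, N m; "gripper_width": opening from 0.0 (shut) to 1.0 (fully open); "grasp_force": force on a finger pad.
Only numpy, scipy, OpenCV 4.12 (cv2) and the standard library are available. Lean on these libraries where they do the work, as an engineer would, in place of code of your own. Each camera call takes 0.05 s, during which the arm holds its last target. There are 200 camera calls.

## Working session

There is one attempt and no reset: what is moved stays moved. The work goes in short steps, Python scripts to look and compute and a tool call to move; the robot and the scene stay as the last step left them, time stands still between calls to the robot, and variables do not carry over. Pictures are saved under pics/ and viewed, at most 14 in all, crops included, and the job is handed in when it is done.

Besides the shell and the picture viewer there is one more tool, called after "Emit:" as name([rows], argument=value, ...), one row to a line, values as JSON. drive_tool: Moves the arm, as the interface text tells. Its arguments: {"type":"object","properties":{"commands":{"type":"array","items":{"type":"object","properties":{"hand":{"type":"number"},"translation":{"type":"array","items":{"type":"number"}},"angular":{"type":"array","items":{"type":"number"}}}}},"force":{"type":"number"}},"required":["commands"]}

```bash
mkdir -p pics; cat > h.py <<'E'
import numpy as np, cv2
from station import bot
def ray(m,px,z):
    V=np.array(m["view"]);R=V[:3,:3];c=-R.T@V[:3,3]
    d=R.T@np.array([(px[0]-m["cx"])/m["fx"],-(px[1]-m["cy"])/m["fy"],-1.])
    return c+d*(z-c[2])/d[2]
def proj(m,p):
    p=np.atleast_2d(p);V=np.array(m["view"]);q=p@V[:3,:3].T+V[:3,3]
    return np.c_[m["cx"]+m["fx"]*q[:,0]/-q[:,2], m["cy"]-m["fy"]*q[:,1]/-q[:,2]]
def save(n,im): cv2.imwrite("pics/"+n,im[:,:,::-1])
E
python3 - <<'E'
from h import *
np.set_printoptions(precision=3,suppress=True)
for c in ["top","scene"]:
    im=bot.read_camera(c);save(c+"1.png",im)
    m=bot.camera_model(c);print(c,{k:v for k,v in m.items() if k!="view"});V=np.array(m["view"]);print(-V[:3,:3].T@V[:3,3], V[2,:3])
m=bot.camera_model("top")
H=dict(jar=.07,dropper=.08,slide_box=.045,pot_1=.058,long_tray=.018,short_tray=.018,beaker=.065,timer=.022,dish=.022)
bot.read_camera("top")
for k,h in H.items():
    for r in bot.find_in("top",k): 
        if r["score"]>.1: print(k,round(r["score"],2),np.round(r["position"]),ray(m,r["position"],h)[:2])
print(bot.get_obs())
E
```

```text
top {'fx': 376.6906992082172, 'fy': 376.6906992082172, 'cx': 319.5447749495109, 'cy': 203.9007757854616}
[ 0.368 -0.05   1.009] [-0.171  0.023  0.985]
scene {'fx': 464.3887831639952, 'fy': 464.3887831639952, 'cx': 321.118669303546, 'cy': 198.57444019860912}
[1.242 0.106 0.869] [0.629 0.152 0.762]
jar 0.8 [304. 274.] [ 0.356 -0.034]
jar 0.6 [295. 238.] [ 0.445 -0.011]
jar 0.59 [271. 192.] [0.563 0.052]
dropper 0.74 [244. 159.] [0.646 0.119]
slide_box 0.69 [286. 156.] [0.665 0.017]
pot_1 0.58 [236. 242.] [0.437 0.137]
long_tray 0.92 [161. 216.] [0.507 0.343]
short_tray 0.86 [466. 210.] [ 0.525 -0.467]
short_tray 0.84 [442. 142.] [ 0.717 -0.412]
short_tray 0.64 [412. 217.] [ 0.505 -0.32 ]
beaker 0.8 [348. 155.] [ 0.662 -0.145]
timer 0.76 [270. 189.] [0.579 0.06 ]
dish 0.83 [341. 240.] [ 0.445 -0.129]
dish 0.4 [410. 215.] [ 0.511 -0.315]
{'t': 0.6, 'q': array([ 1.026,  0.477,  0.022,  1.555, -0.012,  1.109, -0.083]), 'joint_vel': array([ 0.001, -0.001, -0.   , -0.   , -0.001,  0.002,  0.   ]), 'joint_torque': array([ -0.001, -59.602,   1.605, -28.142,   0.012,   0.002,   0.   ]), 'eef_pos': array([ 0.286, -0.612,  0.245]), 'tool_rot': array([0.   , 0.976, 0.217, 0.   ]), 'contact_force': array([-0.004, -0.273,  0.424]), 'torque': array([-0.019,  0.027,  0.017]), 'grasp_force': 0.0, 'gripper_width': 1.0004134581726452}
```

View pics/top1.png

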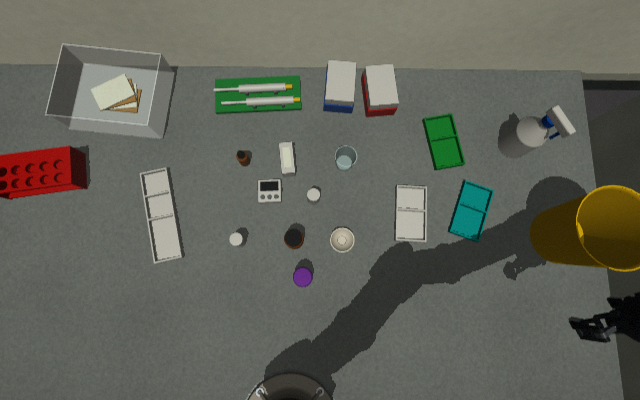

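View pics/scene1.png

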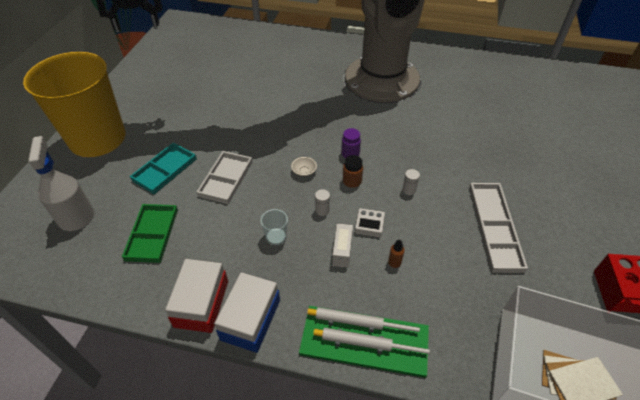

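Top view: slide box (287,157), dropper (243,157), pots (236,239) and (313,194), jar with black cap (293,238), purple decoy (303,276), timer (269,190), beaker (345,157), dish (342,240). The long tray is at (161,215) and the white short tray at (410,213). Next I'll fit the poses from the silhouettes.

```bash
cat > fit.py <<'E'
from h import *
from scipy.optimize import minimize
a=np.linspace(0,2*np.pi,40,endpoint=False)
cyl=lambda *s: np.vstack([np.c_[r*np.cos(a),r*np.sin(a),0*a+z] for r,z in s])
box=lambda X,Y,h: np.array([[x,y,z] for x in(-X/2,X/2) for y in(-Y/2,Y/2) for z in(0,h)])
M=dict(jar=cyl((.025,0),(.025,.05),(.022,.07)),dropper=cyl((.015,0),(.015,.05),(.01,.055),(.005,.082)),
 pot_1=cyl((.017,0),(.017,.058)),slide_box=box(.085,.036,.045),long_tray=box(.246,.072,.018),short_tray=box(.15,.082,.018),
 timer=box(.062,.062,.022),dish=cyl((.033,.022),(.02,0)),beaker=cyl((.03,.065),(.028,0)))
S=4
def render(m,mod,p):
    c,s=np.cos(p[2]),np.sin(p[2]); P=mod.copy(); P[:,0]=p[0]+c*mod[:,0]-s*mod[:,1]; P[:,1]=p[1]+s*mod[:,0]+c*mod[:,1]
    P[:,2]+=p[3] if len(p)>3 else 0
    h=cv2.convexHull(((proj(m,P)+.5)*S*16).astype(np.int32))
    I=np.zeros((400*S,640*S),np.uint8); cv2.fillConvexPoly(I,h,1,shift=4); return cv2.resize(I.astype(np.float32),(640,400),interpolation=cv2.INTER_AREA)
def fit(name,obs,p0,yaw):
    f=lambda v: sum(np.abs(render(m,M[name],[v[0],v[1],v[2] if yaw else 0])-k).sum()/k.sum() for m,k in obs)
    x0=np.array(p0[:3] if yaw else p0[:2],float); sim=np.vstack([x0]+[x0+d for d in np.diag([.012,.012,.25][:len(x0)])])
    r=minimize(f,x0,method="Nelder-Mead",options=dict(initial_simplex=sim,xatol=2e-4,fatol=1e-4,maxiter=80)); return r.x,r.fun/len(obs)
E
python3 - <<'E'
from fit import *
np.set_printoptions(precision=4,suppress=True)
G=[("jar",.445,-.011),("dropper",.646,.119),("slide_box",.665,.017),("pot_1",.437,.137),("pot_1",.565,-.06),("long_tray",.507,.343),("short_tray",.505,-.32),("timer",.579,.06),("dish",.445,-.129),("beaker",.662,-.145)]
ms={c:bot.camera_model(c) for c in("top","scene")};O={}
for c in ms:
    bot.read_camera(c)
    for k in M: O[c,k]=bot.outline_of(c,k)
for k,x,y in G:
    obs=[]
    for c in ms:
        pp=proj(ms[c],[x,y,.03])[0]
        L=[o for o in O[c,k] if np.hypot(*(np.array(o["position"])-pp))<14]
        if L: obs.append((ms[c],L[0]["pixels"].astype(np.float32)))
    yaw=k in("slide_box","long_tray","short_tray","timer")
    print(k,len(obs),[fit(k,[o],[x,y,0],yaw) for o in obs] if obs else"", fit(k,obs,[x,y,0],yaw) if len(obs)>1 else"")
E
```

```text
jar 1 [(array([ 0.4457, -0.0054]), np.float64(0.06513158231973648))] 
dropper 2 [(array([0.665 , 0.1341]), np.float64(0.17351190745830536)), (array([0.6627, 0.1333]), np.float64(0.06215277686715126))] (array([0.6639, 0.1334]), np.float64(0.127976194024086))
slide_box 2 [(array([0.6632, 0.015 , 0.1183]), np.float64(0.06068464741110802)), (array([0.6607, 0.0142, 0.1234]), np.float64(0.05150068178772926))] (array([0.662 , 0.0145, 0.1258]), np.float64(0.0658428892493248))
pot_1 2 [(array([0.4461, 0.1381]), np.float64(0.24161584675312042)), (array([0.4431, 0.1384]), np.float64(0.06605538725852966))] (array([0.4443, 0.1382]), np.float64(0.1658036857843399))
pot_1 2 [(array([ 0.5616, -0.0556]), np.float64(0.1134672611951828)), (array([ 0.5589, -0.0552]), np.float64(0.08189655095338821))] (array([ 0.5607, -0.0554]), np.float64(0.11417923867702484))
long_tray 2 [(array([0.5141, 0.3483, 0.2316]), np.float64(0.028921300545334816)), (array([0.5118, 0.3474, 0.2312]), np.float64(0.023366568610072136))] (array([0.5126, 0.3479, 0.2316]), np.float64(0.03138745203614235))
short_tray 2 [(array([ 0.5187, -0.3183, -0.0486]), np.float64(0.028758306056261063)), (array([ 0.5159, -0.318 , -0.0694]), np.float64(0.042942941188812256))] (array([ 0.5177, -0.3183, -0.0551]), np.float64(0.044829610735177994))
timer 2 [(array([0.5783, 0.0614, 0.0241]), np.float64(0.08980018645524979)), (array([0.5771, 0.0616, 0.0441]), np.float64(0.0694444477558136))] (array([0.5776, 0.0615, 0.0248]), np.float64(0.08337564766407013))
dish 2 [(array([ 0.4464, -0.1311]), np.float64(0.0671052634716034)), (array([ 0.4431, -0.1317]), np.float64(0.17121104896068573))] (array([ 0.4457, -0.1314]), np.float64(0.12642556428909302))
beaker 2 [(array([ 0.6628, -0.1404]), np.float64(0.15046806633472443)), (array([ 0.6548, -0.1431]), np.float64(0.1690303385257721))] (array([ 0.661 , -0.1408]), np.float64(0.16820362210273743))
```

Emit:
drive_tool([
  {"hand":1,"translation":[40,60,-15],"angular":[0,0,-0.15]},
  {"hand":1,"translation":[55,120,-15],"angular":[0,0,-0.3]},
  {"hand":1,"translation":[158.5,606,-45],"angular":[0,0,-0.438]},
  {"hand":1,"translation":[158.5,606,-45],"angular":[0,0,-0.438]},
  {"hand":1,"translation":[158.5,606,-45],"angular":[0,0,-0.438]},
  {"hand":1,"translation":[158.5,606,-45],"angular":[0,0,-0.438]},
  {"hand":1,"translation":[158.5,606,-45],"angular":[0,0,-0.438]},
  {"hand":1,"translation":[158.5,606,-45],"angular":[0,0,-0.438]},
  {"hand":1,"translation":[158.5,606,-45],"angular":[0,0,-0.438]},
  {"hand":1,"translation":[158.5,606,-45],"angular":[0,0,-0.438]},
  {"hand":1,"translation":[158.5,606,-45],"angular":[0,0,-0.438]},
  {"hand":1,"translation":[158.5,606,-45],"angular":[0,0,-0.438]},
], force=40)

```text
t: 3.1
eef_pos: [0.444, -0.0057, 0.2003]
tool_rot: [0.0, 1.0, -0.0, -0.0]
contact_force: [-0.3, 1.2, -0.3]
gripper_width: 1.003
grasp_force: 0.0
```

```bash
python3 - <<'E'
from fit import *
m=bot.camera_model("wrist");im=bot.read_camera("wrist");save("w1.png",im)
for o in bot.outline_of("wrist","jar"): 
    print(o["score"],o["position"],fit("jar",[(m,o["pixels"].astype(np.float32))],[.4445,-.006],0))
print(proj(m,[[.4445,-.006,.07]]))
E
```

```text
0.86 [346.7, 278.4] (array([ 0.49828687, -0.00840509]), np.float64(1.9525349140167236))
0.7 [322.2, 176.8] (array([ 0.4507766 , -0.00770014]), np.float64(0.03038793057203293))
[[321.02575942 194.57615908]]
```

View pics/w1.png

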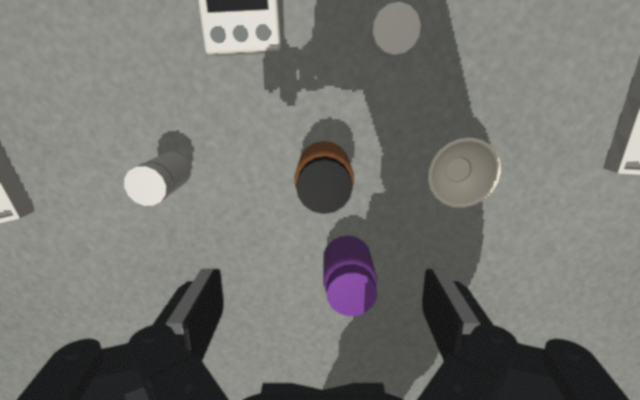

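Wrist view: black-capped jar at (324,183), purple decoy at (349,275), dish at (464,172), a pot at (147,186). The wrist fit puts the jar a few mm farther out than the top view did, so I'll grasp at about (.449,-.007).

Emit:
drive_tool([
  {"hand":1,"translation":[5,-1.5,-50],"angular":[0,0,0]},
  {"hand":1,"translation":[5,-1.5,-100],"angular":[0,0,0]},
  {"hand":1,"translation":[5,-1.5,-140],"angular":[0,0,0]},
  {"hand":1,"translation":[5,-1.5,-167],"angular":[0,0,0]},
  {"hand":1,"translation":[5,-1.5,-167],"angular":[0,0,0]},
  {"hand":0,"translation":[5,-1.5,-167],"angular":[0,0,0]},
  {"hand":0,"translation":[5,-1.5,-167],"angular":[0,0,0]},
  {"hand":0,"translation":[5,-1.5,-167],"angular":[0,0,0]},
  {"hand":0,"translation":[5,-1.5,-167],"angular":[0,0,0]},
  {"hand":0,"translation":[5,-1.5,-167],"angular":[0,0,0]},
  {"hand":0,"translation":[5,-1.5,-157],"angular":[0,0,0]},
  {"hand":0,"translation":[5,-1.5,-147],"angular":[0,0,0]},
])

```text
t: 4.7
eef_pos: [0.4492, -0.0072, 0.0544]
tool_rot: [0.0, 1.0, -0.001, 0.0]
contact_force: [0.2, -0.3, -1.4]
gripper_width: 0.57
grasp_force: 41.8
```

```bash
python3 - <<'E'
from h import *
save("w2.png",bot.read_camera("wrist")); o=bot.get_obs(); print(o["eef_pos"],o["gripper_width"],o["grasp_force"])
E
```

```text
[ 0.44992737 -0.0071188   0.05534463] 0.5730644256528084 41.88483377918601
```

View pics/w2.png

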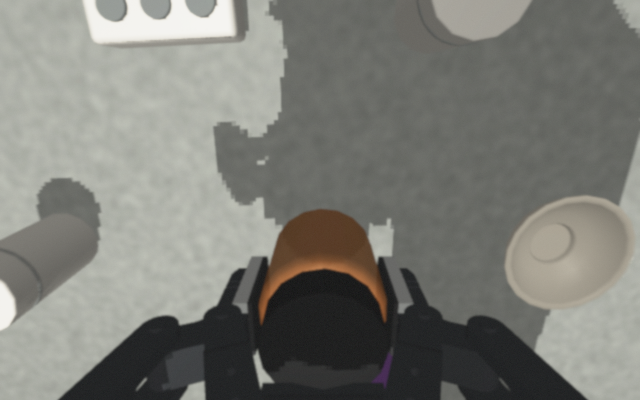

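The jar is gripped: width 0.57, force 41.9 N, and the view shows it centred between the pads at (322,300). I'll carry it to the short tray.

Emit:
drive_tool([
  {"hand":0,"translation":[0,0,45],"angular":[0,0,0]},
  {"hand":0,"translation":[0,0,90],"angular":[0,0,0]},
  {"hand":0,"translation":[6,-50,120],"angular":[0,0,-0.02]},
  {"hand":0,"translation":[12,-100,120],"angular":[0,0,-0.03]},
  {"hand":0,"translation":[18,-150,120],"angular":[0,0,-0.04]},
  {"hand":0,"translation":[24,-200,120],"angular":[0,0,-0.055]},
  {"hand":0,"translation":[30,-250,120],"angular":[0,0,-0.055]},
  {"hand":0,"translation":[36,-290,120],"angular":[0,0,-0.055]},
  {"hand":0,"translation":[36,-309,120],"angular":[0,0,-0.055]},
  {"hand":0,"translation":[36,-309,120],"angular":[0,0,-0.055]},
  {"hand":0,"translation":[36,-309,120],"angular":[0,0,-0.055]},
])

```text
t: 6.12
eef_pos: [0.4852, -0.314, 0.1732]
tool_rot: [-0.001, 1.0, -0.027, -0.0]
contact_force: [-0.2, -0.8, -1.3]
gripper_width: 0.569
grasp_force: 42.6
```

```bash
python3 - <<'E'
from fit import *
o=bot.get_obs(); print(o["eef_pos"],o["gripper_width"],o["grasp_force"])
m=bot.camera_model("wrist");im=bot.read_camera("wrist")
q=[]
for o in bot.outline_of("wrist","short_tray"): print(o["score"],o["position"],o["pixels"].sum())
c,s=np.cos(-.055),np.sin(-.055)
for X,Y in((-75,-41),(75,-41),(75,41),(-75,41)):
    q.append([.5177+(c*X-s*Y)/1e3,-.3183+(s*X+c*Y)/1e3,.018])
im=im.copy();cv2.polylines(im,[proj(m,np.array(q)).astype(np.int32)],True,(255,0,0),1);save("w3.png",im)
E
```

```text
[ 0.48516878 -0.31397381  0.17322904] 0.5692035013736527 42.64570076018572
0.82 [324.4, 125.6] 17882
0.68 [532.9, 107.5] 22158
```

View pics/w3.png

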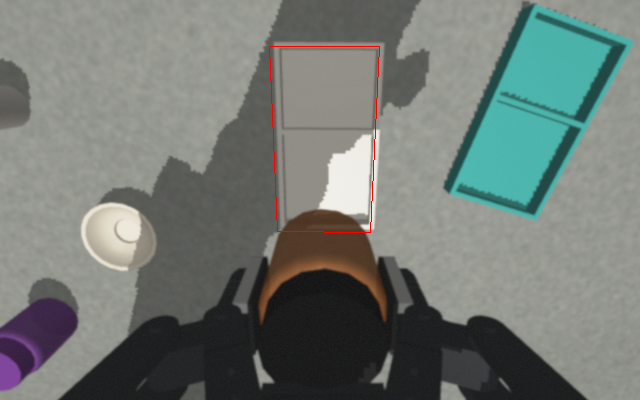

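The wrist view shows the white short tray about 3 px off the red prediction (+x, -y). The held jar is clear of everything. I'll shift by (+2,-1.5) mm and set it down.

Emit:
drive_tool([
  {"hand":0,"translation":[2,-1.5,-40],"angular":[0,0,0]},
  {"hand":0,"translation":[2,-1.5,-80],"angular":[0,0,0]},
  {"hand":0,"translation":[2,-1.5,-110],"angular":[0,0,0]},
  {"hand":0,"translation":[2,-1.5,-125],"angular":[0,0,0]},
  {"hand":0,"translation":[2,-1.5,-132],"angular":[0,0,0]},
  {"hand":0,"translation":[2,-1.5,-135],"angular":[0,0,0]},
  {"hand":0,"translation":[2,-1.5,-135],"angular":[0,0,0]},
  {"hand":0,"translation":[2,-1.5,-135.5],"angular":[0,0,0]},
])

```text
t: 7.22
eef_pos: [0.4878, -0.318, 0.039]
tool_rot: [0.0, 1.0, -0.028, 0.001]
contact_force: [-2.2, 1.7, 8.1]
gripper_width: 0.567
grasp_force: 43.4
```

Emit:
drive_tool([
  {"hand":0.75,"translation":[0,0,0],"angular":[0,0,0]},
  {"hand":1,"translation":[0,0,0],"angular":[0,0,0]},
  {"hand":1,"translation":[0,0,0],"angular":[0,0,0]},
  {"hand":1,"translation":[0,0,30],"angular":[0,0,0]},
  {"hand":1,"translation":[0,0,80],"angular":[0,0,0]},
  {"hand":1,"translation":[0,0,140],"angular":[0,0,0]},
  {"hand":1,"translation":[15,50,160],"angular":[0,0,0.055]},
  {"hand":1,"translation":[30,110,160],"angular":[0,0,0.055]},
  {"hand":1,"translation":[45,160,160],"angular":[0,0,0.055]},
  {"hand":1,"translation":[60,210,160],"angular":[0,0,0.055]},
  {"hand":1,"translation":[75,261,160],"angular":[0,0,0.055]},
  {"hand":1,"translation":[75,261,160],"angular":[0,0,0.055]},
])

```text
t: 8.72
eef_pos: [0.5631, -0.0508, 0.198]
tool_rot: [-0.001, 1.0, 0.004, 0.001]
contact_force: [-0.7, -0.1, -0.2]
gripper_width: 0.998
grasp_force: 0.0
```

```bash
cat > look.py <<'E'
import sys
from fit import *
np.set_printoptions(precision=4,suppress=True)
# look.py png name x y yaw ...
o=bot.get_obs();print(o["eef_pos"],o["gripper_width"])
m=bot.camera_model("wrist");im=bot.read_camera("wrist");save(sys.argv[1],im)
for n,x,y,w in zip(*[sys.argv[2+i::4] for i in range(4)]):
    p=[float(x),float(y),float(w)];pp=proj(m,[p[0],p[1],.025])[0]
    for r in bot.outline_of("wrist",n):
        if np.hypot(*(np.array(r["position"])-pp))<70: print(n,r["score"],r["position"],fit(n,[(m,r["pixels"].astype(np.float32))],p,p[2]!=0))
E
python3 look.py w4.png pot_1 .563 -.057 0 slide_box .664 .013 .12 timer .579 .06 .03
```

```text
[ 0.5631 -0.0508  0.198 ] 0.9981543950835001
slide_box 0.87 [242.2, 57.2] (array([0.6662, 0.0117, 0.1127]), np.float64(0.0412355400621891))
timer 0.87 [195.7, 157.0] (array([0.5807, 0.0585, 0.0648]), np.float64(0.06725280731916428))
```

View pics/w4.png

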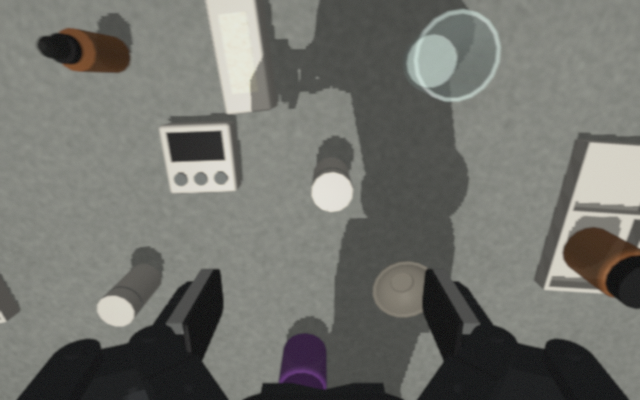

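Wrist view: the jar stands in the short tray's larger bay (right edge). The pot's top is at (332,191), the timer at (197,157) and the dish at (405,290), and both are clear of the fingers' way down.

Emit:
drive_tool([
  {"hand":1,"translation":[0,0,-50],"angular":[0,0,0]},
  {"hand":1,"translation":[0,0,-100],"angular":[0,0,0]},
  {"hand":1,"translation":[0,0,-140],"angular":[0,0,0]},
  {"hand":1,"translation":[0,0,-164],"angular":[0,0,0]},
  {"hand":1,"translation":[0,0,-164],"angular":[0,0,0]},
  {"hand":0,"translation":[0,0,-164],"angular":[0,0,0]},
  {"hand":0,"translation":[0,0,-164],"angular":[0,0,0]},
  {"hand":0,"translation":[0,0,-164],"angular":[0,0,0]},
  {"hand":0,"translation":[0,0,-164],"angular":[0,0,0]},
  {"hand":0,"translation":[0,0,-164],"angular":[0,0,0]},
  {"hand":0,"translation":[0,0,-164],"angular":[0,0,0]},
  {"hand":0,"translation":[0,0,-154],"angular":[0,0,0]},
])

```text
t: 10.42
eef_pos: [0.5617, -0.0566, 0.0439]
tool_rot: [0.0, 1.0, -0.001, -0.0]
contact_force: [0.3, -0.2, -0.9]
gripper_width: 0.391
grasp_force: 39.7
```

Emit:
drive_tool([
  {"hand":0,"translation":[0,0,50],"angular":[0,0,0]},
  {"hand":0,"translation":[0,0,100],"angular":[0,0,0]},
  {"hand":0,"translation":[0,-40,135],"angular":[0,0,-0.02]},
  {"hand":0,"translation":[0,-90,135],"angular":[0,0,-0.04]},
  {"hand":0,"translation":[0,-140,135],"angular":[0,0,-0.055]},
  {"hand":0,"translation":[-2,-190,135],"angular":[0,0,-0.055]},
  {"hand":0,"translation":[-2,-230,135],"angular":[0,0,-0.055]},
  {"hand":0,"translation":[-2,-265,135],"angular":[0,0,-0.055]},
  {"hand":0,"translation":[-2,-265,135],"angular":[0,0,-0.055]},
  {"hand":0,"translation":[-2,-265,90],"angular":[0,0,-0.055]},
  {"hand":0,"translation":[-2,-265,50],"angular":[0,0,-0.055]},
  {"hand":0,"translation":[-2,-265,25],"angular":[0,0,-0.055]},
])

```text
t: 11.92
eef_pos: [0.5593, -0.3196, 0.0671]
tool_rot: [-0.001, 1.0, -0.027, -0.001]
contact_force: [-0.4, -0.3, -0.5]
gripper_width: 0.384
grasp_force: 40.0
```

Emit:
drive_tool([
  {"hand":0,"translation":[0,0,-10],"angular":[0,0,0]},
  {"hand":0,"translation":[0,0,-20],"angular":[0,0,0]},
  {"hand":0,"translation":[0,0,-27],"angular":[0,0,0]},
  {"hand":0,"translation":[0,0,-30],"angular":[0,0,0]},
  {"hand":0,"translation":[0,0,-31],"angular":[0,0,0]},
  {"hand":0,"translation":[0,0,-31],"angular":[0,0,0]},
])

```text
t: 12.68
eef_pos: [0.5604, -0.3217, 0.0391]
tool_rot: [0.0, 1.0, -0.028, 0.0]
contact_force: [-2.5, 1.6, 5.5]
gripper_width: 0.386
grasp_force: 40.6
```

Emit:
drive_tool([
  {"hand":0.6,"translation":[0,0,0],"angular":[0,0,0]},
  {"hand":1,"translation":[0,0,0],"angular":[0,0,0]},
  {"hand":1,"translation":[0,0,0],"angular":[0,0,0]},
  {"hand":1,"translation":[0,0,0],"angular":[0,0,0]},
  {"hand":1,"translation":[0,0,40],"angular":[0,0,0]},
  {"hand":1,"translation":[0,0,90],"angular":[0,0,0]},
  {"hand":1,"translation":[0,0,140],"angular":[0,0,0]},
  {"hand":1,"translation":[20,60,162],"angular":[0,0,0.05]},
  {"hand":1,"translation":[40,120,162],"angular":[0,0,0.1]},
  {"hand":1,"translation":[60,180,162],"angular":[0,0,0.175]},
  {"hand":1,"translation":[80,240,162],"angular":[0,0,0.175]},
  {"hand":1,"translation":[103.5,300,162],"angular":[0,0,0.175]},
])

```text
t: 14.18
eef_pos: [0.6608, -0.0277, 0.1999]
tool_rot: [0.0, 0.998, 0.059, 0.0]
contact_force: [1.9, 0.5, 0.6]
gripper_width: 0.999
grasp_force: 0.0
```

Emit:
drive_tool([
  {"hand":1,"translation":[0,35,0],"angular":[0,0,0]},
  {"hand":1,"translation":[0,35,0],"angular":[0,0,0]},
  {"hand":1,"translation":[0,35,-50],"angular":[0,0,0]},
  {"hand":1,"translation":[0,35,-100],"angular":[0,0,0]},
  {"hand":1,"translation":[0,35,-140],"angular":[0,0,0]},
  {"hand":1,"translation":[0,35,-166],"angular":[0,0,0]},
  {"hand":1,"translation":[0,35,-166],"angular":[0,0,0]},
  {"hand":0,"translation":[0,35,-166],"angular":[0,0,0]},
  {"hand":0,"translation":[0,35,-166],"angular":[0,0,0]},
  {"hand":0,"translation":[0,35,-166],"angular":[0,0,0]},
  {"hand":0,"translation":[0,35,-166],"angular":[0,0,0]},
  {"hand":0,"translation":[0,35,-166],"angular":[0,0,0]},
])

```text
t: 15.68
eef_pos: [0.6615, 0.0057, 0.0353]
tool_rot: [0.0, 0.998, 0.059, 0.001]
contact_force: [-1.0, 0.4, 6.0]
gripper_width: 0.417
grasp_force: 42.1
```

Emit:
drive_tool([
  {"hand":0,"translation":[0,0,0],"angular":[0,0,0]},
  {"hand":0,"translation":[0,0,15],"angular":[0,0,0]},
  {"hand":0,"translation":[0,0,50],"angular":[0,0,0]},
  {"hand":0,"translation":[0,0,100],"angular":[0,0,0]},
  {"hand":0,"translation":[0,0,140],"angular":[0,0,0]},
  {"hand":0,"translation":[0,0,140],"angular":[0,0,0]},
])

```text
t: 16.42
eef_pos: [0.6629, 0.0057, 0.1789]
tool_rot: [0.0, 0.998, 0.059, 0.004]
contact_force: [0.2, 0.2, -0.9]
gripper_width: 0.414
grasp_force: 41.2
```

```bash
python3 look.py w5.png long_tray .514 .347 .2316 dropper .665 .133 0
```

```text
[0.6629 0.0057 0.1789] 0.41371851409279164
dropper 0.8 [163.8, 169.2] (array([0.6676, 0.13  ]), np.float64(0.05108044669032097))
```

View pics/w5.png

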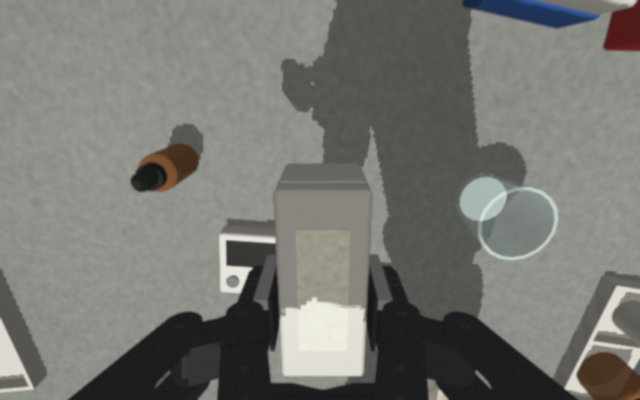

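The slide box is held squarely. The dropper is at (163,169), well clear. Next stop is the long tray.

Emit:
drive_tool([
  {"hand":0,"translation":[-20,40,10],"angular":[0,0,0.02]},
  {"hand":0,"translation":[-50,80,10],"angular":[0,0,0.05]},
  {"hand":0,"translation":[-80,125,10],"angular":[0,0,0.08]},
  {"hand":0,"translation":[-110,170,10],"angular":[0,0,0.112]},
  {"hand":0,"translation":[-140,215,10],"angular":[0,0,0.112]},
  {"hand":0,"translation":[-170,260,10],"angular":[0,0,0.112]},
  {"hand":0,"translation":[-195,300,10],"angular":[0,0,0.112]},
  {"hand":0,"translation":[-210.5,326,10],"angular":[0,0,0.112]},
  {"hand":0,"translation":[-210.5,326,10],"angular":[0,0,0.112]},
  {"hand":0,"translation":[-210.5,326,10],"angular":[0,0,0.112]},
  {"hand":0,"translation":[-210.5,326,10],"angular":[0,0,0.112]},
])

```text
t: 17.95
eef_pos: [0.4507, 0.33, 0.1832]
tool_rot: [0.001, 0.993, 0.114, -0.0]
contact_force: [1.4, 0.5, -0.9]
gripper_width: 0.41
grasp_force: 41.2
```

```bash
python3 - <<'E'
from fit import *
o=bot.get_obs(); print(o["eef_pos"],o["tool_rot"],o["gripper_width"],o["grasp_force"])
m=bot.camera_model("wrist");im=bot.read_camera("wrist").copy()
c,s=np.cos(.2316),np.sin(.2316)
q=np.array([[.5126+(c*X-s*Y)/1e3,.3479+(s*X+c*Y)/1e3,.018] for X,Y in((-123,-36),(123,-36),(123,36),(-123,36))])
cv2.polylines(im,[proj(m,q).astype(np.int32)],True,(255,0,0),1);save("w6.png",im)
E
```

```text
[0.45070594 0.32995744 0.18322654] [ 6.01403170e-04  9.93480889e-01  1.13996628e-01 -3.60975182e-04] 0.40958698506122454 41.211242973804474
```

View pics/w6.png

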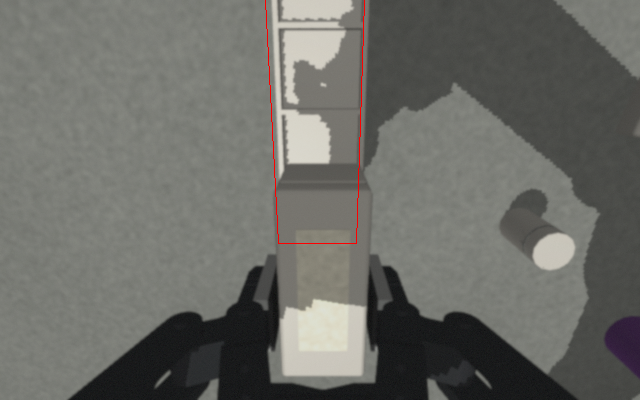

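The tray edge is within about 2 px of the prediction, and the box lines up over the long bay. Lowering now.

Emit:
drive_tool([
  {"hand":0,"translation":[1.5,1.5,-40],"angular":[0,0,0]},
  {"hand":0,"translation":[1.5,1.5,-80],"angular":[0,0,0]},
  {"hand":0,"translation":[1.5,1.5,-115],"angular":[0,0,0]},
  {"hand":0,"translation":[1.5,1.5,-133],"angular":[0,0,0]},
  {"hand":0,"translation":[1.5,1.5,-141],"angular":[0,0,0]},
  {"hand":0,"translation":[1.5,1.5,-144],"angular":[0,0,0]},
  {"hand":0,"translation":[1.5,1.5,-144],"angular":[0,0,0]},
  {"hand":0,"translation":[1.5,1.5,-144],"angular":[0,0,0]},
])

```text
t: 19.0
eef_pos: [0.4521, 0.3334, 0.0407]
tool_rot: [-0.0, 0.993, 0.115, 0.001]
contact_force: [0.2, 0.1, -0.5]
gripper_width: 0.412
grasp_force: 41.2
```

Emit:
drive_tool([
  {"hand":0,"translation":[0,0,-1.5],"angular":[0,0,0]},
  {"hand":0,"translation":[0,0,-1.5],"angular":[0,0,0]},
  {"hand":0,"translation":[0,0,-1.5],"angular":[0,0,0]},
])

```text
t: 19.38
eef_pos: [0.4519, 0.3334, 0.0393]
tool_rot: [-0.0, 0.993, 0.115, 0.001]
contact_force: [-2.5, -1.3, 6.6]
gripper_width: 0.415
grasp_force: 42.0
```

Emit:
drive_tool([
  {"hand":0.6,"translation":[0,0,0],"angular":[0,0,0]},
  {"hand":1,"translation":[0,0,0],"angular":[0,0,0]},
  {"hand":1,"translation":[0,0,0],"angular":[0,0,0]},
  {"hand":1,"translation":[0,0,0],"angular":[0,0,0]},
  {"hand":1,"translation":[0,0,40],"angular":[0,0,0]},
  {"hand":1,"translation":[0,0,90],"angular":[0,0,0]},
  {"hand":1,"translation":[0,-50,140],"angular":[0,0,0]},
  {"hand":1,"translation":[-2,-100,160],"angular":[0,0,0]},
  {"hand":1,"translation":[-4,-150,160],"angular":[0,0,0]},
  {"hand":1,"translation":[-5.5,-197,160],"angular":[0,0,0]},
  {"hand":1,"translation":[-5.5,-197,160],"angular":[0,0,0]},
  {"hand":1,"translation":[-5.5,-197,160],"angular":[0,0,0]},
])

```text
t: 20.88
eef_pos: [0.4461, 0.1365, 0.1985]
tool_rot: [-0.0, 0.993, 0.115, 0.0]
contact_force: [0.7, 0.9, -0.1]
gripper_width: 0.997
grasp_force: 0.0
```

```bash
python3 look.py w7.png pot_1 .4465 .1365 0 long_tray .514 .347 .2316 slide_box .452 .333 .23
```

```text
[0.4461 0.1365 0.1985] 0.9973479499857416
pot_1 0.59 [318.2, 182.4] (array([0.4486, 0.1367]), np.float64(0.06084413826465607))
long_tray 0.77 [115.7, 47.6] (array([0.5172, 0.3449, 0.2309]), np.float64(0.7715575098991394))
slide_box 0.65 [92.0, 114.6] (array([0.4564, 0.3347, 0.2384]), np.float64(0.03010166622698307))
```

View pics/w7.png

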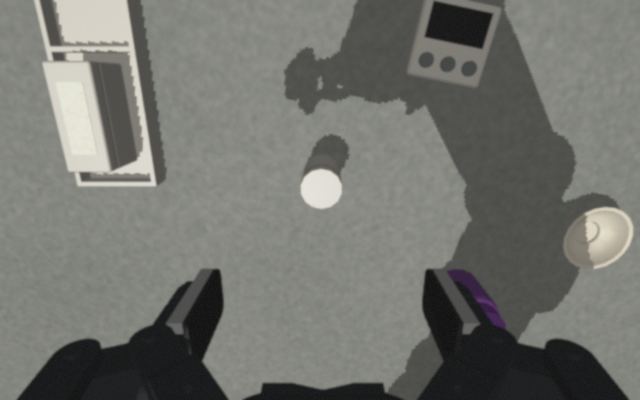

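The slide box is in the long bay (upper left), and the pot is centred between the jaws at (321,188). Grasping it.

Emit:
drive_tool([
  {"hand":1,"translation":[1,0,-50],"angular":[0,0,0]},
  {"hand":1,"translation":[1,0,-100],"angular":[0,0,0]},
  {"hand":1,"translation":[1,0,-140],"angular":[0,0,0]},
  {"hand":1,"translation":[1,0,-165],"angular":[0,0,0]},
  {"hand":1,"translation":[1,0,-165],"angular":[0,0,0]},
  {"hand":0,"translation":[1,0,-165],"angular":[0,0,0]},
  {"hand":0,"translation":[1,0,-165],"angular":[0,0,0]},
  {"hand":0,"translation":[1,0,-165],"angular":[0,0,0]},
  {"hand":0,"translation":[1,0,-165],"angular":[0,0,0]},
  {"hand":0,"translation":[1,0,-165],"angular":[0,0,0]},
  {"hand":0,"translation":[1,0,-165],"angular":[0,0,0]},
  {"hand":0,"translation":[1,0,-155],"angular":[0,0,0]},
])

```text
t: 22.58
eef_pos: [0.4468, 0.1359, 0.0437]
tool_rot: [0.0, 0.993, 0.115, -0.0]
contact_force: [-0.2, 0.7, -0.0]
gripper_width: 0.386
grasp_force: 39.8
```

Emit:
drive_tool([
  {"hand":0,"translation":[0,0,50],"angular":[0,0,0]},
  {"hand":0,"translation":[0,0,100],"angular":[0,0,0]},
  {"hand":0,"translation":[20,30,135],"angular":[0,0,0]},
  {"hand":0,"translation":[50,75,135],"angular":[0,0,0]},
  {"hand":0,"translation":[80,120,135],"angular":[0,0,0]},
  {"hand":0,"translation":[110,165,135],"angular":[0,0,0]},
  {"hand":0,"translation":[135,205,135],"angular":[0,0,0]},
  {"hand":0,"translation":[154.5,230.5,135],"angular":[0,0,0]},
  {"hand":0,"translation":[154.5,230.5,135],"angular":[0,0,0]},
  {"hand":0,"translation":[154.5,230.5,135],"angular":[0,0,0]},
])

```text
t: 23.82
eef_pos: [0.6011, 0.3655, 0.1783]
tool_rot: [0.0, 0.993, 0.115, -0.0]
contact_force: [0.5, -1.1, -1.1]
gripper_width: 0.387
grasp_force: 40.0
```

Emit:
drive_tool([
  {"hand":0,"translation":[0,0,-45],"angular":[0,0,0]},
  {"hand":0,"translation":[0,0,-90],"angular":[0,0,0]},
  {"hand":0,"translation":[0,0,-120],"angular":[0,0,0]},
  {"hand":0,"translation":[0,0,-132],"angular":[0,0,0]},
  {"hand":0,"translation":[0,0,-138],"angular":[0,0,0]},
  {"hand":0,"translation":[0,0,-140],"angular":[0,0,0]},
  {"hand":0,"translation":[0,0,-140],"angular":[0,0,0]},
  {"hand":0,"translation":[0,0,-140.5],"angular":[0,0,0]},
])

```text
t: 24.82
eef_pos: [0.602, 0.3669, 0.0387]
tool_rot: [-0.0, 0.993, 0.115, 0.001]
contact_force: [0.4, 0.2, -0.7]
gripper_width: 0.391
grasp_force: 40.0
```

Not quite down yet: the force is only the pot's weight.

Emit:
drive_tool([
  {"hand":0,"translation":[0,0,-1],"angular":[0,0,0]},
  {"hand":0,"translation":[0,0,-1.5],"angular":[0,0,0]},
  {"hand":0,"translation":[0,0,-1.5],"angular":[0,0,0]},
])

```text
t: 25.2
eef_pos: [0.602, 0.3669, 0.0385]
tool_rot: [-0.0, 0.993, 0.115, 0.001]
contact_force: [-3.1, -3.3, 12.2]
gripper_width: 0.384
grasp_force: 41.1
```

Emit:
drive_tool([
  {"hand":0.6,"translation":[0,0,0],"angular":[0,0,0]},
  {"hand":1,"translation":[0,0,0],"angular":[0,0,0]},
  {"hand":1,"translation":[0,0,0],"angular":[0,0,0]},
  {"hand":1,"translation":[0,0,0],"angular":[0,0,0]},
  {"hand":1,"translation":[0,0,40],"angular":[0,0,0]},
  {"hand":1,"translation":[0,0,90],"angular":[0,0,0]},
  {"hand":1,"translation":[10,-40,140],"angular":[0,0,0]},
  {"hand":1,"translation":[25,-100,162],"angular":[0,0,0]},
  {"hand":1,"translation":[45,-160,162],"angular":[0,0,0]},
  {"hand":1,"translation":[64,-220,162],"angular":[0,0,0]},
  {"hand":1,"translation":[64,-235.5,162],"angular":[0,0,0]},
  {"hand":1,"translation":[64,-235.5,162],"angular":[0,0,0]},
])

```text
t: 26.7
eef_pos: [0.6657, 0.1291, 0.1981]
tool_rot: [0.0, 0.994, 0.113, -0.0]
contact_force: [-0.4, 1.0, 0.4]
gripper_width: 0.994
grasp_force: 0.0
```

```bash
python3 look.py w8.png dropper .666 .1315 0 pot_1 .602 .367 0
```

```text
[0.6657 0.1291 0.1981] 0.9939937056320063
dropper 0.94 [320.5, 179.5] (array([0.6673, 0.1309]), np.float64(0.029685325920581818))
pot_1 0.86 [37.3, 194.8] (array([0.6009, 0.3677]), np.float64(0.020047537982463837))
```

View pics/w8.png

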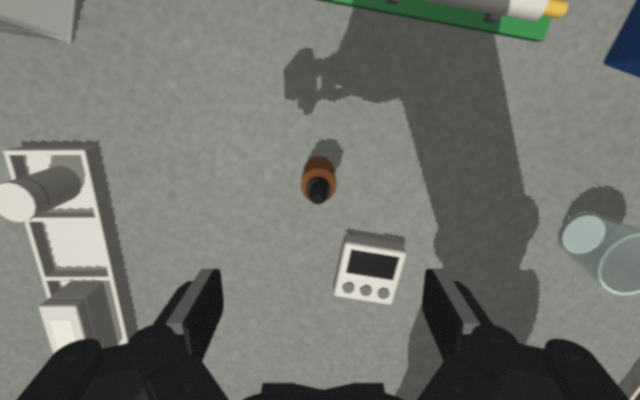

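The pot and slide box stand in their bays (left), and the dropper is centred at (319,180). Grasping it.

Emit:
drive_tool([
  {"hand":1,"translation":[0.5,0,-50],"angular":[0,0,0]},
  {"hand":1,"translation":[0.5,0,-100],"angular":[0,0,0]},
  {"hand":1,"translation":[0.5,0,-140],"angular":[0,0,0]},
  {"hand":1,"translation":[0.5,0,-167],"angular":[0,0,0]},
  {"hand":1,"translation":[0.5,0,-167],"angular":[0,0,0]},
  {"hand":0,"translation":[0.5,0,-167],"angular":[0,0,0]},
  {"hand":0,"translation":[0.5,0,-167],"angular":[0,0,0]},
  {"hand":0,"translation":[0.5,0,-167],"angular":[0,0,0]},
  {"hand":0,"translation":[0.5,0,-167],"angular":[0,0,0]},
  {"hand":0,"translation":[0.5,0,-167],"angular":[0,0,0]},
  {"hand":0,"translation":[0.5,0,-167],"angular":[0,0,0]},
  {"hand":0,"translation":[0.5,0,-157],"angular":[0,0,0]},
])

```text
t: 28.35
eef_pos: [0.6654, 0.1307, 0.0411]
tool_rot: [0.0, 0.993, 0.115, -0.001]
contact_force: [-0.3, 0.0, -0.7]
gripper_width: 0.341
grasp_force: 39.5
```

Emit:
drive_tool([
  {"hand":0,"translation":[0,0,50],"angular":[0,0,0]},
  {"hand":0,"translation":[0,0,100],"angular":[0,0,0]},
  {"hand":0,"translation":[-17,30,140],"angular":[0,0,0]},
  {"hand":0,"translation":[-43,75,140],"angular":[0,0,0]},
  {"hand":0,"translation":[-69,120,140],"angular":[0,0,0]},
  {"hand":0,"translation":[-95,165,140],"angular":[0,0,0]},
  {"hand":0,"translation":[-115,200,140],"angular":[0,0,0]},
  {"hand":0,"translation":[-127,221,140],"angular":[0,0,0]},
  {"hand":0,"translation":[-127,221,140],"angular":[0,0,0]},
  {"hand":0,"translation":[-127,221,140],"angular":[0,0,0]},
])

```text
t: 29.6
eef_pos: [0.5399, 0.3505, 0.1813]
tool_rot: [0.001, 0.993, 0.114, 0.0]
contact_force: [0.8, -0.3, -1.8]
gripper_width: 0.337
grasp_force: 39.8
```

Emit:
drive_tool([
  {"hand":0,"translation":[0,0,-45],"angular":[0,0,0]},
  {"hand":0,"translation":[0,0,-90],"angular":[0,0,0]},
  {"hand":0,"translation":[0,0,-122],"angular":[0,0,0]},
  {"hand":0,"translation":[0,0,-136],"angular":[0,0,0]},
  {"hand":0,"translation":[0,0,-142],"angular":[0,0,0]},
  {"hand":0,"translation":[0,0,-144],"angular":[0,0,0]},
  {"hand":0,"translation":[0,0,-145],"angular":[0,0,0]},
  {"hand":0,"translation":[0,0,-145],"angular":[0,0,0]},
])

```text
t: 30.6
eef_pos: [0.5394, 0.3523, 0.0371]
tool_rot: [-0.0, 0.993, 0.115, 0.001]
contact_force: [0.2, 0.0, -1.1]
gripper_width: 0.338
grasp_force: 39.8
```

Emit:
drive_tool([
  {"hand":0,"translation":[0,0,-1],"angular":[0,0,0]},
  {"hand":0,"translation":[0,0,-1.2],"angular":[0,0,0]},
  {"hand":0,"translation":[0,0,-1.2],"angular":[0,0,0]},
])

```text
t: 30.98
eef_pos: [0.5395, 0.3524, 0.0367]
tool_rot: [-0.0, 0.993, 0.115, 0.001]
contact_force: [-1.9, -1.7, 6.8]
gripper_width: 0.338
grasp_force: 40.7
```

Touching. I'll release, retreat up, and check with the top camera.

Emit:
drive_tool([
  {"hand":0.6,"translation":[0,0,0],"angular":[0,0,0]},
  {"hand":1,"translation":[0,0,0],"angular":[0,0,0]},
  {"hand":1,"translation":[0,0,0],"angular":[0,0,0]},
  {"hand":1,"translation":[0,0,0],"angular":[0,0,0]},
  {"hand":1,"translation":[0,0,40],"angular":[0,0,0]},
  {"hand":1,"translation":[0,0,90],"angular":[0,0,0]},
  {"hand":1,"translation":[0,0,150],"angular":[0,0,0]},
  {"hand":1,"translation":[-20,-60,165],"angular":[0,0,0]},
  {"hand":1,"translation":[-40,-120,165],"angular":[0,0,0]},
  {"hand":1,"translation":[-60,-220,165],"angular":[0,0,0]},
  {"hand":1,"translation":[-60,-270,165],"angular":[0,0,0]},
  {"hand":1,"translation":[-60,-270,165],"angular":[0,0,0]},
])

```text
t: 32.48
eef_pos: [0.4783, 0.0781, 0.2001]
tool_rot: [0.001, 0.994, 0.113, -0.0]
contact_force: [-0.2, -0.3, -0.6]
gripper_width: 0.999
grasp_force: 0.0
```

```bash
python3 - <<'E'
from fit import *
np.set_printoptions(precision=4,suppress=True)
T={"L":np.array([.5126,.3479,.2316]),"S":np.array([.5177,-.3183,-.055])}
G=[("jar",.488,-.318,"S",-.032),("pot_1",.5605,-.322,"S",.041),("slide_box",.452,.333,"L",-.064),("dropper",.539,.352,"L",.025),("pot_1",.602,.367,"L",.089),("timer",.5776,.0615,0,0),("dish",.4457,-.1314,0,0),("beaker",.661,-.1408,0,0)]
for c in("top","scene"):
    m=bot.camera_model(c);im=bot.read_camera(c);save(c+"9.png",im)
    for k,x,y,t,b in G:
        pp=proj(m,[x,y,.03])[0]
        L=[o for o in bot.outline_of(c,k) if np.hypot(*(np.array(o["position"])-pp))<14]
        if not L: print(c,k,"none");continue
        v,e=fit(k,[(m,L[0]["pixels"].astype(np.float32))],[x,y,.23],k in("slide_box","timer"))
        if t:
            d=v[:2]-T[t][:2];a=T[t][2];print(c,k,t,"err mm",1e3*(np.cos(a)*d[0]+np.sin(a)*d[1]-b),1e3*(-np.sin(a)*d[0]+np.cos(a)*d[1]),round(e,3))
        else: print(c,k,"moved mm",1e3*(v[:2]-[x,y]))
E
```

```text
top jar S err mm 0.5894735929854802 0.19138714228232556 0.054
top pot_1 S err mm 0.7528813662756526 0.5622577546676466 0.078
top slide_box L err mm 5.9468238130949285 2.5671178570517967 0.075
top dropper L err mm 3.481841649567875 1.3546976849240395 0.087
top pot_1 L err mm 1.9186482227084856 -0.08871733745768537 0.199
top timer moved mm [1.5515 0.2706]
top dish moved mm [1.1595 0.9656]
top beaker moved mm [1.399  0.2887]
scene jar S err mm -6.888715705196634 -3.4393668813631484 0.059
scene pot_1 S err mm -5.248648003289475 -2.7167802298375543 0.066
scene slide_box L err mm -1.0866022635037247 3.742041416298473 0.105
scene dropper L err mm -5.195229541374164 2.2373754607675673 0.136
scene pot_1 L err mm -4.071990423998805 2.088027043305459 0.047
scene timer moved mm [-2.4525  0.0146]
scene dish moved mm [-0.8144 -0.365 ]
scene beaker moved mm [-4.8107 -1.4801]
```

View pics/scene9.png

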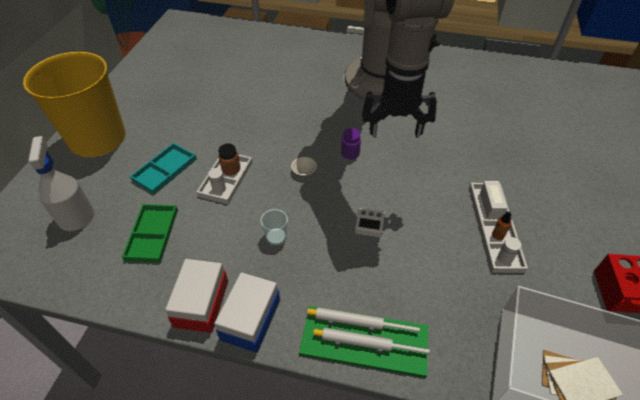

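Scene view: jar (229,160) and pot (217,182) stand in the short tray; slide box (494,200), dropper (502,226) and pot (510,250) stand in the long tray. All are within a few mm of their bay centres, the bystanders have not moved, and the arm is clear.

```bash
python3 -c "
from station import bot
print(bot.hand_in())"
```

```text
the job is handed in; nothing more can be done
None
```

I made up both kits and handed the job in at about 33 s. By camera, all five items are upright within about 7 mm of their bay centres, and the beaker, timer and dish are where they were; the hand-in call returned no verdict.

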